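Spray the sage tester

ROBOT

A 7-joint arm with a two-finger parallel gripper is mounted at the origin on the work surface. World frame = base frame: x ahead of the robot, y to its left, z up, the work surface at z = 0. Lengths are in mm, angles in rad, forces in N, time in s.
With the tool pointing down it reaches from about 400 to 875 mm from the base axis. Payload 4.4 kg.
Tool frame: the origin (TCP) lies midway between the tips of the shut fingers; the grasp point (between the pads) lies 19 mm behind it; z points along the fingers, y is the line along which they close (so a half turn about z gives the same grasp; the last joint's range is limited). The gripper opens to 85 mm and grips with 20 to 120 N. Pads are 22 mm wide; open, the fingers measure 114 mm over their backs; the gripper's body (76 mm by 85 mm) begins 54 mm behind the grasp point. The pads swing forward as they close: fully open they stand 13 mm farther back than shut.
Start: joints at [-1.397, 0.628, 0.038, 1.517, -0.027, 0.996, -0.02], TCP at [154.355, 631.421, 231.313] pointing down, gripper open.
Joint ranges: [-3.06, 3.06], [-0.37, 2.12], [-1.25, 1.32], [0.18, 2.47], [-1.1, 4.24], [0.23, 1.98], [-2.94, 2.94]. Speed limits (rad/s): [2.57, 2.57, 3.14, 3.14, 3.14, 3.14, 3.14].

INTERFACE

Orientations are given as [roll, pitch, yaw] about the fixed x, y, z axes, in that order (R = Rz(yaw) Ry(pitch) Rx(roll)).
In Python, from cell import ctrl gives the robot as it stands.
- The arm moves only by the shell command python3 -m handwheel 'ROWS'. ROWS is JSON, a list of rows, each a list of 3 entries, a list of its own where there are three numbers: the turn, a rotation vector about the tool's x, y, z in degrees, then the shift along the tool's x, y, z in m, then the closure, from 0 (fully open) to 1 (shut). A call has 1 to 5 rows; each row shifts and turns the commanded pose from where the row before left it, along the tool's axes as they then stand; what a row does not reach is not made up. A row lasts 1/12 s, in which the tool goes at most 41.7 mm and 7.16 degrees, less where a joint would pass 70% of its speed; a pose out of reach is approached as far as the arm can. A call is refused whole if a number of a shift passes 0.0417 or a number of a turn 7.16, either way. A call with a gripper value outside its range is refused whole. The fingers move at their own pace and stop on an object; the grip force is fixed at half the most. Time passes only in rows, so rows that do not move let the fingers close. It gives the time, the measured TCP pose, the force, the opening and the grip force at its end, in the units of the state.
- ctrl.read_state(): the state, without advancing time (a new reading comes with each control period).
- ctrl.get_image(name): name is "side" or "top" or "wrist"; returns a dict with "pixels" (384x512x3 uint8, red, green, blue), "fx", "fy", "cx", "cy" (pixels), "pose" (4x4, takes a point from camera to world coordinates); the wrist camera has in their place "T_tool_cam" (4x4, takes a point from camera to tool coordinates, whose origin is the TCP and whose axes are the flange's). Camera axes: x right, y up, looking along -z (the intrinsics and any distortion apply to the point x, -y, -z); pixel columns grow to the right and rows downward; lengths in mm; the calibration is good to about 2 mm. The wrist camera is an equidistant fisheye: a pixel r from the principal point sees the ray r / f radians off the axis. A picture is of the moment at which its call begins: read the wrist's pose just before it. There is no depth.
- ctrl.finish_job(): hands the job in; it is judged then, once.
The state is a dict: "clock": time; "qpos": joint angles; "qd": joint speeds; "tau": joint torques, N m; "eef_pos": TCP position; "tool_rot": TCP orientation; "force": force on the tool from outside, world axes, zero at the start; "torque": the same for the moment, N m; "width": finger opening in mm; "gripper_force": force on a finger pad.
Only numpy, scipy, OpenCV 4.12 (cv2) and the standard library are available. Lean on these libraries where they do the work, as an engineer would, in place of code of your own. Each camera call takes 0.05 s, during which the arm holds its last target. There are 200 camera calls.

TASK

A customer in the candle shop wants to smell the sage room mist. Press the spray cap of the green tester canister all the way down for a moment, then let go so that it springs back up. Leave the red tester's cap unpressed and the green candle jar standing where it is.

Things in the scene. Friction and masses are not known exactly. Their poses are not given: they have to be found in the camera images.
- sage_top (a point): Centre of the flat top of the green tester's spray cap; sinks with it. The tester: an upright sage-green canister, 64 mm in diameter, with a white paper band, on an 88 mm dark disc screwed to the counter, so it cannot move. Its darker green cap, 40 mm in diameter, 24 mm tall, sits on a gold neck; its top is 176 mm above the counter when up. z is up.
- sage_cap (a joint): How far the green tester's cap is pressed, in m: 0 is up, 0.012 is fully down (12 mm straight down, then a rigid stop). A spring pushes it back up: about 2 N starts it moving and about 5 N holds it fully down.
- rose_cap (a joint): The same for the cap of the red tester: an identical canister, also screwed down, but deep red with a darker red cap. It stands near the green tester, at least 110 mm away centre to centre.
- candle: A loose candle jar: sage-green body, white band, flat gold lid; 78 mm in diameter, 86 mm tall, 0.3 to 0.65 kg, no spray cap. Origin at the centre of its underside, z up. It stands at least 110 mm from either tester, centre to centre. Beyond all three, away from the robot, is a fixed terracotta pot with a succulent, about 130 mm tall.

How it is judged (in metres and radians):
On the way, in this order (a step that is already met when the one before it is completed fails the run):
1. the green tester's cap is pressed down (at least 9 of its 12 mm) for 0.1 s (value of joint sage_cap above 0.009 m), for 0.1 s.
2. the green tester's cap is let back up (within 3 mm of the top) (value of joint sage_cap below 0.003 m), for 0.2 s.
At the end, for the whole second after the job is handed in: Both caps are up (within 3 mm of the top) and the candle jar stands upright (within 10 degrees), at rest, within 15 mm of where it was (value of joint each of sage_cap, rose_cap below 0.003 m and distance of candle from where it was at the start of the episode below 0.015 m and angle between candle's own z axis and vertical below 0.17 rad and linear speed of candle below 0.02 m/s); the robot touches nothing.
It fails at once if the red tester's cap is pressed (more than 4 mm) (value of joint rose_cap above 0.004 m).
It fails at once if the candle jar is shifted by more than 15 mm or tipped by more than 10 degrees (distance of candle from where it was at the start of the episode above 0.015 m or angle between candle's own z axis and vertical above 0.17 rad).
It also fails if it takes over 24 s, if anything falls off the work surface, if the arm or the gripper's body presses on something with over 40 N, if the wrist force passes 120 N, or if a joint passes its speed limit or range.

## Working session

There is one attempt and no reset: what is moved stays moved. The work goes in short steps, Python scripts to look and compute and a shell command to move; the robot and the scene stay as the last step left them, time stands still between calls to the robot, and variables do not carry over. Pictures are saved under pics/ and viewed, at most 10 in all, crops included, and the job is handed in when it is done.

```bash
mkdir -p pics
python3 - <<'E'
from cell import ctrl
import cv2,pickle
s=ctrl.read_state(); print({k:s[k] for k in("clock","eef_pos","tool_rot","force","width")})
d={}
for n in("top","side"):
    d[n]=ctrl.get_image(n); cv2.imwrite(f"pics/{n}0.png",d[n]["pixels"][:,:,::-1])
    print(n,{k:v for k,v in d[n].items() if k!="pixels"})
pickle.dump(d,open("d.pkl","wb"))
E
```

```text
{'clock': 0.0, 'eef_pos': array([154.18798507, 630.79935663, 230.38543226]), 'tool_rot': array([-3.13969482e+00,  2.53172046e-05,  2.90183289e+00]), 'force': array([ 1.07141875, -0.05125879, -0.06338821]), 'width': 85.60343315515718}
top {'fx': 353.96208138964215, 'fy': 353.96208138964215, 'cx': 254.06609261928824, 'cy': 187.16726393751944, 'pose': array([[-1.55895131e-02,  9.96683497e-01, -7.98684792e-02,
         5.04109197e+02],
       [-9.99368561e-01, -1.80824967e-02, -3.05859932e-02,
         2.61202971e+00],
       [-3.19287762e-02,  7.93412264e-02,  9.96336049e-01,
         8.53028916e+02],
       [ 0.00000000e+00,  0.00000000e+00,  0.00000000e+00,
         1.00000000e+00]])}
side {'fx': 434.76733826624695, 'fy': 434.76733826624695, 'cx': 250.75514731967758, 'cy': 189.43662729881478, 'pose': array([[-7.41218734e-01,  4.70779095e-01, -4.78499562e-01,
         1.94669548e+02],
       [-6.71084890e-01, -5.36149029e-01,  5.12044226e-01,
         3.85958480e+02],
       [-1.54873581e-02,  7.00650599e-01,  7.13336442e-01,
         6.63740904e+02],
       [ 0.00000000e+00,  0.00000000e+00,  0.00000000e+00,
         1.00000000e+00]])}
```

View pics/top0.png

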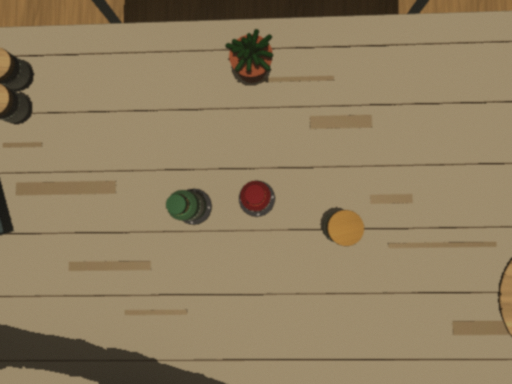

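View pics/side0.png

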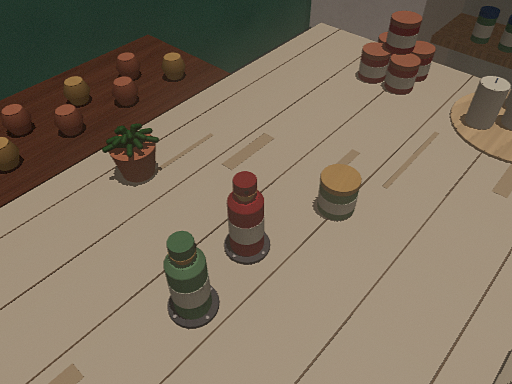

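The top view shows the green cap near (180,205), red near (256,195), and the jar lid at (346,228). In the side view the green cap top is near (181,240) and red near (245,180). I'll enlarge the green cap in both.

Run:
```python
import cv2,pickle,numpy as np
d=pickle.load(open("d.pkl","rb"))
t=d["top"]["pixels"][180:230,155:220,::-1];s=d["side"]["pixels"][225:275,150:215,::-1]
o=np.hstack([cv2.resize(i,None,fx=6,fy=6,interpolation=cv2.INTER_CUBIC) for i in(t,s)])
cv2.imwrite("pics/crop.png",np.clip(o*1.8,0,255).astype(np.uint8))
def ray(n,u,v):
    c=d[n];P=c["pose"];r=P[:3,:3]@np.array([(u-c["cx"])/c["fx"],-(v-c["cy"])/c["fy"],-1]);return P[:3,3],r
def at(n,u,v,z):
    o,r=ray(n,u,v);return (o+r*(z-o[2])/r[2]).round(1)
def proj(n,p):
    c=d[n];q=np.linalg.inv(c["pose"])@np.r_[p,1];return (c["cx"]-c["fx"]*q[0]/q[2]),(c["cy"]+c["fy"]*q[1]/q[2])
print(at("top",180,205,176),at("side",181,240,176),at("top",256,196,176),at("side",245,180,176),at("top",346,228,86))
```

```text
[526.5 166.6 176. ] [528.7 175.4 176. ] [541.3  20.  176. ] [543.1  26.2 176. ] [ 474.5 -169.1   86. ]
```

View pics/crop.png

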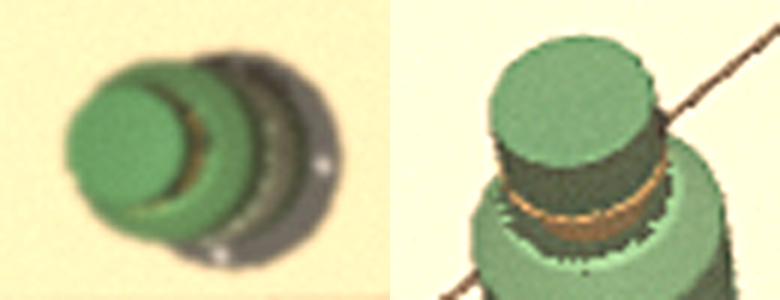

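The crop centres are (175.5,203.7) in the top view and (180,241.5) in the side view. Both give a cap centre near (529,175,176). I'll go across at z=230 with the fingers shut: tool x −473 mm, tool y −354 mm in total.

```bash
python3 -m handwheel '[[[0,0,0],[-0.015,-0.011,0],1],[[0,0,0],[-0.03,-0.0225,0],1],[[0,0,0],[-0.03,-0.0225,0],1],[[0,0,0],[-0.03,-0.0225,0],1],[[0,0,0],[-0.03,-0.0225,0],1]]'; python3 -m handwheel '[[[0,0,0],[-0.03,-0.0225,0],1],[[0,0,0],[-0.03,-0.0225,0],1],[[0,0,0],[-0.03,-0.0225,0],1],[[0,0,0],[-0.03,-0.0225,0],1],[[0,0,0],[-0.03,-0.0225,0],1]]'
```

```text
clock: 0.52
eef_pos: [262.2, 499.6, 230.9]
tool_rot: [-3.141, -0.0, 2.902]
force: [1.8, 0.0, 0.3]
width: 25.0
gripper_force: 0.0
clock: 0.93
eef_pos: [381.2, 354.6, 231.1]
tool_rot: [-3.141, -0.0, 2.902]
force: [0.5, 0.4, -0.6]
width: 0.0
gripper_force: 0.0
```

```bash
python3 -m handwheel '[[[0,0,0],[-0.03,-0.0225,0],1],[[0,0,0],[-0.03,-0.0225,0],1],[[0,0,0],[-0.03,-0.0225,0],1],[[0,0,0],[-0.03,-0.0225,0],1],[[0,0,0],[-0.03,-0.0225,0],1]]'; python3 -m handwheel '[[[0,0,0],[-0.025,-0.018,0],1],[[0,0,0],[-0.013,-0.0095,0],1],[[0,0,0],[0,0,0.02],1],[[0,0,0],[0,0,0],1],[[0,0,0],[0,0,0],1]]'
python3 - <<'E'
from cell import ctrl
import cv2,numpy as np
s=ctrl.read_state();print(s["eef_pos"],s["force"])
a=ctrl.get_image("top")["pixels"];b=ctrl.get_image("side")["pixels"]
o=np.hstack([cv2.resize(i[...,::-1],None,fx=4,fy=4,interpolation=cv2.INTER_CUBIC) for i in (a[150:250,120:220],b[190:290,130:230])])
cv2.imwrite("pics/c2.png",np.clip(o*1.5,0,255).astype(np.uint8))
E
```

```text
clock: 1.35
eef_pos: [500.1, 209.7, 231.1]
tool_rot: [-3.141, -0.001, 2.902]
force: [-0.6, -0.4, 0.0]
width: -0.2
gripper_force: 0.0
clock: 1.77
eef_pos: [528.6, 175.6, 210.3]
tool_rot: [-3.14, -0.003, 2.902]
force: [-0.3, 0.3, 0.4]
width: 0.1
gripper_force: 0.0
[528.57857366 175.61750527 210.32289059] [-0.25287343  0.28689877  0.44937774]
```

View pics/c2.png

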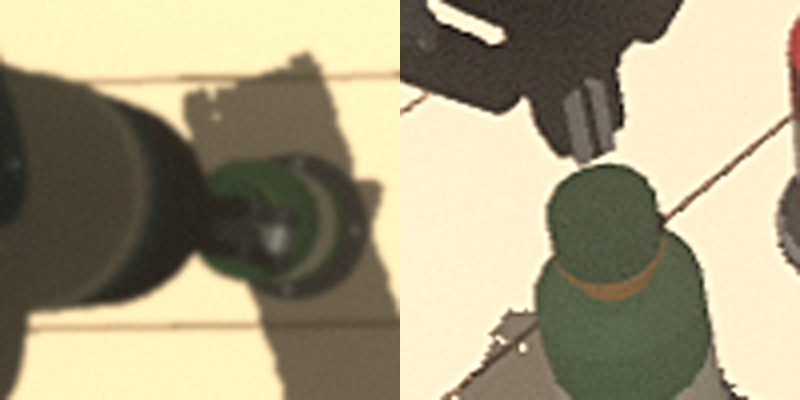

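The shut fingertips show at crop (588,160), right over the cap centre at (603,195). Now I'll descend onto the cap.

```bash
python3 -m handwheel '[[[0,0,0],[0,0,0.015],1],[[0,0,0],[0,0,0.013],1],[[0,0,0],[0,0,0.004],1],[[0,0,0],[0,0,0.003],1],[[0,0,0],[0,0,0.003],1]]'; python3 -m handwheel '[[[0,0,0],[0,0,0.002],1],[[0,0,0],[0,0,0.002],1],[[0,0,0],[0,0,0.001],1],[[0,0,0],[0,0,0],1]]'
```

```text
clock: 2.28
eef_pos: [529.6, 176.4, 173.9]
tool_rot: [3.141, -0.0, 2.903]
force: [-2.0, 0.1, 2.2]
width: -0.2
gripper_force: 1.2
clock: 2.62
eef_pos: [529.7, 176.4, 168.6]
tool_rot: [3.141, -0.0, 2.902]
force: [-2.0, 1.1, 4.2]
width: 0.1
gripper_force: 1.8
```

```bash
python3 -m handwheel '[[[0,0,0],[0,0,0.0015],1],[[0,0,0],[0,0,0.0015],1],[[0,0,0],[0,0,0],1]]'; python3 -m handwheel '[[[0,0,0],[0,0,0.001],1],[[0,0,0],[0,0,0.001],1],[[0,0,0],[0,0,0],1]]'
```

```text
clock: 2.87
eef_pos: [529.9, 176.2, 165.3]
tool_rot: [3.141, 0.0, 2.902]
force: [-1.6, 1.7, 3.9]
width: -0.0
gripper_force: 2.2
clock: 3.12
eef_pos: [530.0, 176.2, 164.0]
tool_rot: [3.141, 0.0, 2.902]
force: [-2.6, 2.1, 9.4]
width: -0.2
gripper_force: 4.8
```

At z=164 the force is 9.4 N, so the cap is at its stop. I'll hold briefly, then lift and back off.

```bash
python3 -m handwheel '[[[0,0,0],[0,0,0.0005],1],[[0,0,0],[0,0,0],1],[[0,0,0],[0,0,0],1],[[0,0,0],[0,0,0],1]]'; python3 -m handwheel '[[[0,0,0],[0,0,-0.006],1],[[0,0,0],[0,0,-0.01],1],[[0,0,0],[0,0,-0.02],1],[[0,0,0],[0,0,-0.025],1],[[0,0,0],[0,0,-0.015],1]]'; python3 -m handwheel '[[[0,0,0],[0,0,0],1],[[0,0,0],[0,0,0],1],[[0,0,0],[0,0,0],1],[[0,0,0],[0,0,0],1],[[0,0,0],[0,0,0],1]]'
python3 - <<'E'
from cell import ctrl
import cv2,numpy as np
b=ctrl.get_image("side")["pixels"][190:290,130:230,::-1]
cv2.imwrite("pics/c3.png",np.clip(cv2.resize(b,None,fx=4,fy=4)*1.5,0,255).astype(np.uint8))
E
```

```text
clock: 3.45
eef_pos: [530.0, 176.2, 164.0]
tool_rot: [3.14, 0.0, 2.902]
force: [-5.6, 2.2, 12.9]
width: -0.2
gripper_force: 6.5
clock: 3.87
eef_pos: [531.2, 174.5, 240.9]
tool_rot: [-3.141, 0.003, 2.9]
force: [0.3, 0.6, -0.4]
width: 0.2
gripper_force: 0.0
clock: 4.28
eef_pos: [529.3, 175.2, 237.7]
tool_rot: [-3.14, -0.002, 2.902]
force: [-0.1, 1.1, 0.3]
width: 0.1
gripper_force: 0.0
```

View pics/c3.png

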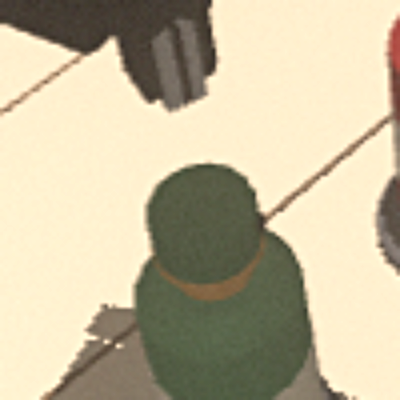

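The cap is back up: its top sits at crop (205,165), as before the press, with the gold neck visible and the fingers well clear.

```bash
python3 -c "
from cell import ctrl
print(ctrl.finish_job())"
```

```text
the job is handed in; nothing more can be done
None
```

I pressed the green tester's cap to its stop (12.9 N at the tool while holding) and let it spring back up. The arm stayed clear of the red tester and the candle jar, and the job was handed in just after 4.3 s; no verdict came back.

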